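# Eject the module and hold it home in the test jig

### The job

Press the thumb tab of the programming dock's sprung ejector slide so that it pushes the circuit module out of the dock, let the slide spring back, and pick the module up. Slide it flat on the test jig's bed, contact end first, in under the jig's steel lip and push it fully home against the sprung contact bar. Finish while still holding it there, gripped and pressed home with the contact bar pushed in, and leave the other things on the bench where they are.

Things in the scene. Friction and masses are not known exactly. Their poses are not given: they have to be found in the camera images.
- dock: programming dock, grey plastic, fixed. Origin on the bench under the middle of the seated module; own -x is its open mouth, facing the robot. Floor 20 mm high. Side walls (47 mm apart inside, 34 mm high) from x = -35 to +68 mm; two aluminium rails, tops 39 mm high, overhang the channel from x = 0 to +68 mm with a 24 mm slot between them. Dock and jig may swap places between runs.
- dock_mouth (a point): middle of the dock's mouth at floor height, dock x = -35, z = 20 mm. From here a tongue 26 mm wide and 20 mm high runs out to dock x = -80 mm, so that both sides of a pushed-out module overhang it and are free
- ejector (a joint): ejector slide: 0 at rest, 0.047 m fully pressed (end stop), moved along the dock's -x; a weak spring (0.4 to 2.5 N) brings it back when let go. It meets the module after 2 mm; fully pressed it leaves the module 45 mm farther out, clear of the rails, free to be lifted straight up, with 45 mm of it beyond the side walls.
- eject_tab (a point): top centre of the ejector's upright black thumb tab, 72 mm above the bench, 45 mm along the dock's +x from its origin when at rest. The tab is 8 mm thick (x), 18 mm wide (y) and stands 33 mm above the rails in the slot between them; it moves with the slide.
- module: circuit module: flat black carrier 70 mm long (x) by 44 wide (y) by 12 thick with a green board on top, about 0.08 kg, loose. Origin at the centre of its underside. Its own +x end is the contact end (brass strip on top). It starts seated in the dock, contact end innermost (its axes along the dock's), origin 20 mm above the bench.
- contact_end (a point): middle of the module's contact end face, 35 mm along its +x from its origin, 6 mm above its underside
- jig: aluminium test jig, fixed. Origin on the bench directly below the origin of a module that is fully home; own -x is its open side, facing the robot; modules go in along its +x. Bed 20 mm high: a tongue 26 mm wide from x = -50 to +10 mm (module sides overhang it), then full width. Side guides 48 mm apart inside from x = +20 to +62 mm, flared from x = +10 mm. Rear block 50 mm high at x = +61 mm.
- jig_lip (a point): middle of the lower front edge of the steel lip that bridges the guides: jig x = +20, 34.5 mm above the bench (2.5 mm above the top of a module on the bed). The lip is 16 mm deep (x), its top 42.5 mm high
- contact_bar (a joint): sprung contact bar of the jig, under and behind the lip: 0 at rest (front face at jig x = +25 mm), 0.010 m pressed to its end stop (face at x = +35 mm), moving along the jig's +x. Spring force 2.4 N at rest, 8.4 N at the stop; beyond that it is rigid. A module let go is pushed back.
- spool: solder spool, white, 52 mm across, 38 mm high; origin under its centre; loose bystander
- flux_jar: small amber jar, 34 mm across, 36 mm high; origin under its centre; loose bystander
- case_half: open black plastic case half, 90 x 65 x 24 mm; origin under its centre; loose bystander
- solder_pump: solder sucker lying on its side, about 210 mm long (x), 24 mm high; origin on the bench under its barrel; loose bystander
- cutters: small side cutters lying flat, about 120 mm long (x), 11 mm high; origin under the middle; loose bystander
- spare_board: bare green circuit board with a white connector, 60 x 50 mm, 10 mm high; origin under its centre; loose bystander
Not all that is in view belongs to the job. What is shaped like the module but brown is not meant. What is shaped like the dock but blue or green is not meant.

How it is judged:
By the outcome, as a careful person would: the job done as asked, in the order asked, and still so for the second after the job is handed in, while the arm keeps its last pose, push and grip.
It also fails if it takes over 54 s, if anything falls off the work surface, if the arm or the gripper's body presses on something with over 40 N, if the wrist force passes 120 N, or if a joint passes its speed limit or range.

### The arm

A 7-joint arm with a two-finger parallel gripper is mounted at the origin on the work surface. World frame = base frame: x ahead of the robot, y to its left, z up, the work surface at z = 0. Lengths are in m, angles in rad, forces in N, time in s.
With the tool pointing down it reaches from about 0.425 to 0.825 m from the base axis. Payload 3.6 kg.
Tool frame: the origin (TCP) lies where the fingers leave the gripper's body, on its centre line; the fingertips stand 73 mm ahead of it and the grasp point (between the pads) lies 54 mm ahead of it; z points along the fingers, y is the line along which they close (so a half turn about z gives the same grasp; the last joint's range is limited). The gripper opens to 85 mm and grips with 20 to 120 N. Pads are 22 mm wide; open, the fingers measure 114 mm over their backs; the gripper's body (76 mm by 85 mm) begins 54 mm behind the grasp point. The pads swing forward as they close: fully open they stand 13 mm farther back than shut.
Start: joints at [1.214, 0.615, -0.013, 1.423, 0.008, 1.103, -0.04], TCP at [0.211, -0.615, 0.304] pointing down, gripper open.
Joint ranges: [-3.12, 3.12], [-0.3, 2.06], [-1.34, 1.32], [0.26, 2.42], [-1.36, 4.5], [0.01, 1.98], [-2.84, 2.84]. Speed limits (rad/s): [2.79, 2.79, 3.14, 3.14, 3.14, 3.14, 3.14].

### API

Orientations are given as a unit quaternion [x, y, z, w].
In Python, from station import arm, snapshot, camera_info, ticket gives the robot as it stands. Calls block until the motion is done:
- arm.movep(position, orientation): joint-space move of the TCP to a pose.
- arm.line_to(position, velocity=0.15, ori=None): straight line of the TCP; ori=None keeps the orientation; velocity is the mean speed in m/s.
- arm.move_j(angles): joint-space move.
- arm.move_gripper(opening, effort=None): opening from 0.0 (shut) to 1.0 (fully open); effort is the grip in N (None keeps the last); returns when the fingers have stopped.
- arm.pause(seconds).
- arm.ik(position, orientation): joint angles nearest the present ones, or None.
- snapshot(name): name is "scene" or "top" or "wrist"; returns the picture (400x640x3 uint8, blue, green, red); there is no depth.
- camera_info(name): a dict with "fx", "fy", "cx", "cy" (pixels), "R" (3x3) and "t" (3): a world point X has camera coordinates R X + t; the wrist camera has in their place "T_tool_cam" (4x4, takes a point from camera to tool coordinates, whose origin is the TCP and whose axes are the flange's). Camera axes: x right, y down, z forward; pixel columns grow to the right and rows downward; lengths in m; the calibration is good to about 2 mm. A picture is of the moment at which its call begins: read the wrist's pose just before it. camera_info takes no time and is no camera call.
A pose or a line that the arm cannot do raises arm.MotionError and nothing moves.
- ticket.finish_job(): hands the job in; it is judged then, once.
Readings, each from a call of its own:
- arm.read_time(): time.
- arm.read_joint_positions(): joint angles.
- arm.read_dq(): joint speeds.
- arm.read_effort(): joint torques, N m.
- arm.read_tool_pos(): TCP position.
- arm.read_eef_rot(): TCP orientation.
- arm.read_ft_force(): force on the tool from outside, world axes, zero at the start.
- arm.read_wrist_torque(): the same for the moment, N m.
- arm.read_opening(): opening from 0.0 (shut) to 1.0 (fully open).
- arm.read_finger_force(): force on a finger pad.
Only numpy, scipy, OpenCV 4.12 (cv2) and the standard library are available. Lean on these libraries where they do the work, as an engineer would, in place of code of your own. Each camera call takes 0.05 s, during which the arm holds its last target. There are 200 camera calls.

## Working session

There is one attempt and no reset: what is moved stays moved. The work goes in short steps, each a Python script; the robot and the scene stay as the last script left them, time stands still between calls to the robot, and variables do not carry over. Pictures are saved under pics/ and viewed, at most 10 in all, crops included, and the job is handed in when it is done.

```bash
ls; mkdir -p pics
python3 - <<'E'
from station import arm, snapshot, camera_info
import cv2
for n in ("scene","top"):
    cv2.imwrite(f"pics/{n}0.png",snapshot(n)); c=camera_info(n); print(n,c)
print(camera_info("wrist")); print(arm.read_time(),arm.read_tool_pos(),arm.read_eef_rot())
E
```

```text
pics
scene {'fx': 500.5528424150345, 'fy': 500.5528424150345, 'cx': 317.19957728437043, 'cy': 200.32360598491542, 'R': array([[ 0.76467695,  0.64440719,  0.00292158],
       [ 0.39205567, -0.4616198 , -0.79573834],
       [-0.51143085,  0.60962819, -0.60563352]]), 't': array([-0.36411911, -0.13563532,  1.93341825])}
top {'fx': 467.5015767660071, 'fy': 467.5015767660071, 'cx': 317.61522132799644, 'cy': 202.92621070148653, 'R': array([[ 0.04214591, -0.99911096,  0.00100234],
       [-0.97893008, -0.04149519, -0.19993513],
       [ 0.19979897,  0.00744523, -0.97980862]]), 't': array([-3.83415734e-04,  4.91247800e-01,  1.19463871e+00])}
{'fx': 326.18000268653003, 'fy': 326.18000268653003, 'cx': 315.24067708166, 'cy': 205.9634700243829, 'T_tool_cam': array([[ 6.21950954e-04, -9.48940009e-01, -3.15455975e-01,
         7.99624412e-02],
       [ 9.99999241e-01,  2.54714734e-04,  1.20537098e-03,
        -1.43861685e-04],
       [-1.06347347e-03, -3.15456485e-01,  9.48939447e-01,
        -6.99542632e-02],
       [ 0.00000000e+00,  0.00000000e+00,  0.00000000e+00,
         1.00000000e+00]])}
0.1 [ 0.21094477 -0.61425898  0.3028369 ] [ 9.86349885e-01  1.64658659e-01 -2.17887387e-04 -1.17617030e-03]
```

View pics/top0.png

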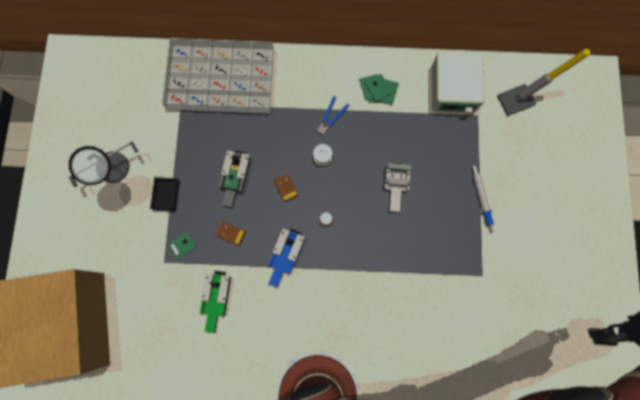

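View pics/scene0.png

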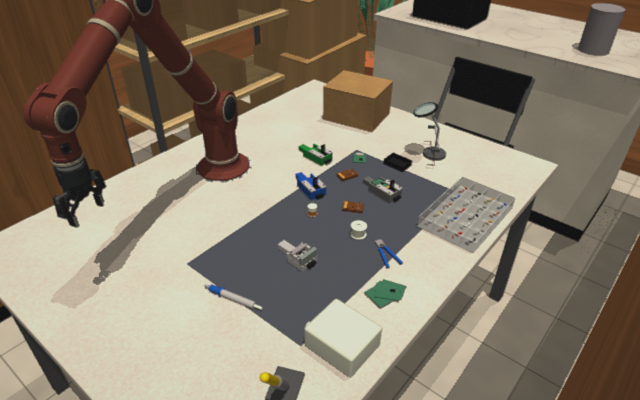

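The top view shows these candidates:
- Grey dock at (233,178) with a green-topped module at about (232,183). This fits the description.
- Blue dock look-alike at (287,255) and green look-alike at (214,300), both not meant.
- Brown module look-alikes at (286,187) and (231,233), both not meant.
- Jig at (397,185).

I'll check the choice in a close crop.

```bash
python3 - <<'E'
import cv2,numpy as np
i=cv2.imread("pics/top0.png")
a=i[140:215,195:270]; b=i[150:225,360:435]
cv2.imwrite("pics/crop1.png",cv2.resize(np.hstack([a,b]),None,fx=5.3,fy=5.3,interpolation=cv2.INTER_CUBIC))
E
cat > h.py <<'E'
import numpy as np, cv2
from station import arm, snapshot, camera_info, ticket
from scipy.spatial.transform import Rotation as Ro
def ray(c,u,v,z):
    d=np.array([(u-c['cx'])/c['fx'],(v-c['cy'])/c['fy'],1.0]); R=c['R'];t=c['t']
    o=-R.T@t; w=R.T@d; return o+w*(z-o[2])/w[2]
def proj(c,X):
    q=c['R']@np.asarray(X)+c['t']; return np.array([c['cx']+c['fx']*q[0]/q[2],c['cy']+c['fy']*q[1]/q[2]])
def wcam():
    c=dict(camera_info("wrist")); T=c['T_tool_cam']; Rt=Ro.from_quat(arm.read_eef_rot()).as_matrix(); p=np.array(arm.read_tool_pos())
    Rw=Rt@T[:3,:3]; o=Rt@T[:3,3]+p; c['R']=Rw.T; c['t']=-Rw.T@o; return c
def wsnap(name):
    c=wcam(); i=snapshot("wrist"); cv2.imwrite(f"pics/{name}.png",i); np.savez(f"pics/{name}.npz",**{k:c[k] for k in('fx','fy','cx','cy','R','t')}); return c,i
def load(name): 
    f=np.load(f"pics/{name}.npz"); return {k:f[k] for k in f}
def down(yaw):  # tool z down, tool x axis at world yaw
    x=np.array([np.cos(yaw),np.sin(yaw),0]); z=np.array([0,0,-1.]); return Ro.from_matrix(np.c_[x,np.cross(z,x),z]).as_quat()
E
python3 - <<'E'
from h import *
c=camera_info("top")
print(Ro.from_quat(arm.read_eef_rot()).as_matrix().round(2))
for n,u,v,z in [("dockTongueEnd",229,206,.02),("dockback",238,151,.036),("tab",236,155,.07),("jigTongueEnd",395,211,.02),("jigback",399,165,.05),("mod",233,184,.032)]: print(n,ray(c,u,v,z).round(3))
E
```

```text
[[ 0.95  0.32 -0.  ]
 [ 0.32 -0.95  0.  ]
 [-0.   -0.   -1.  ]]
dockTongueEnd [0.478 0.261 0.02 ]
dockback [0.63  0.246 0.036]
tab [0.608 0.244 0.07 ]
jigTongueEnd [ 0.483 -0.19   0.02 ]
jigback [ 0.605 -0.195  0.05 ]
mod [0.537 0.253 0.032]
```

View pics/crop1.png

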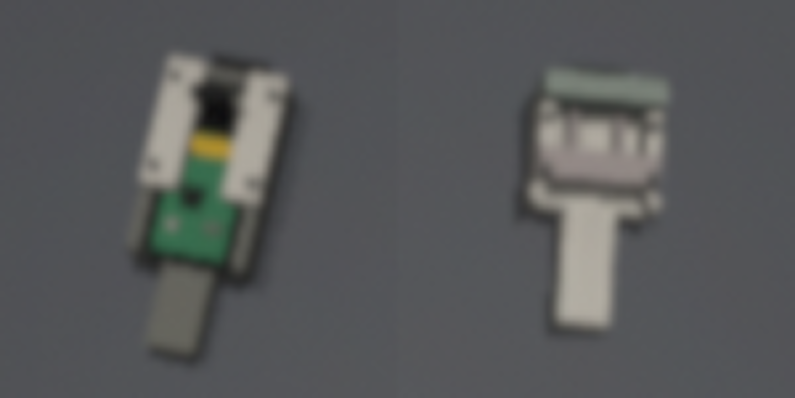

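The crop confirms it: the grey dock holds the green module with its brass strip and black tab (left), and the jig with its lip is on the right. I'll take close views of both with the wrist camera.

Run:
```python
from h import *
arm.movep([0.50,-0.19,0.24],down(-0.04)); print(arm.read_time()); wsnap("wjig")
arm.movep([0.50,0.26,0.24],down(-0.1)); print(arm.read_time(),arm.read_joint_positions()); wsnap("wdock")
a=cv2.imread("pics/wjig.png");b=cv2.imread("pics/wdock.png")
cv2.imwrite("pics/both.png",np.vstack([a[:300,60:580],b[:300,60:580]]))
```

```text
1.975
3.675 [-0.52550941  0.5512288   0.01599054  1.75983671 -0.00941199  0.83080134
 -2.17938875]
```

View pics/both.png

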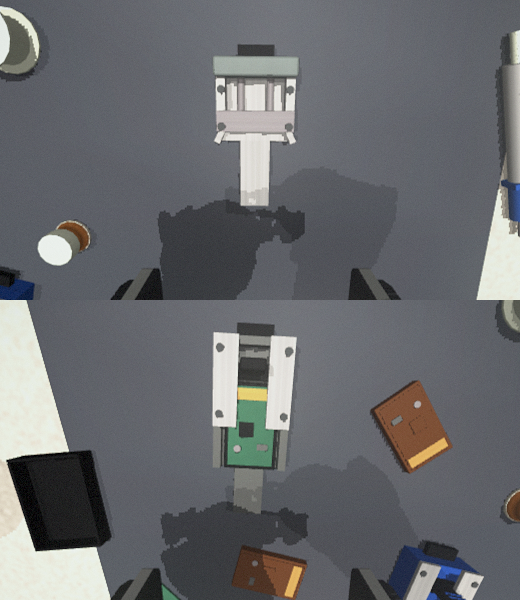

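The crop shows the jig's lip front edge at about (256,134) and its tongue from (255,140) to (255,205). The dock's rails span columns 213–297 and rows 333–428, with the module's outer end at row 468. Next I'll extract the exact edges.

Run:
```python
from h import *
a=cv2.imread("pics/wjig.png");b=cv2.imread("pics/wdock.png")
print("jig col316 rows50-210");[print(r,a[r,312:320].mean(0).astype(int),a[r,285:295].mean(0).astype(int),end=' | ') for r in list(range(50,150,2))+list(range(196,210))]
g=b.max(2); m=((g>165)&(np.ptp(b.astype(int),axis=2)<40)).astype(np.uint8); m[:, :250]=0; m[:,380:]=0; m[145:]=0
n,l,s,ce=cv2.connectedComponentsWithStats(m); print()
c=load("wdock")
for k in range(1,n):
    if s[k,4]>300:
        r=cv2.boxPoints(cv2.minAreaRect(np.argwhere(l==k)[:,::-1].astype(np.float32)))
        print(s[k],[tuple(ray(c,*p,.039)[:2].round(4)) for p in r])
hsv=cv2.cvtColor(b,cv2.COLOR_BGR2HSV); gm=cv2.inRange(hsv,(60,90,40),(95,255,255)); gm[:, :270]=0; gm[:,350:]=0; gm[:60]=0; gm[185:]=0
ys,xs=np.nonzero(gm); r=cv2.boxPoints(cv2.minAreaRect(np.c_[xs,ys].astype(np.float32))); print("board",r.tolist(),[tuple(ray(c,*p,.032)[:2].round(4)) for p in r])
c=load("wjig"); G=a.astype(int).sum(2)
L=[]
for v in range(148,186,3):
    row=G[v,280:350]; w=np.nonzero(row>400)[0]+280; pl,pr=ray(c,w[0]-.5,v,.02),ray(c,w[-1]+.5,v,.02); L.append((pl+pr)/2); 
    if v%9==4: print(v,w[0],w[-1],(pl-pr)[1].round(4))
L=np.array(L); k=np.polyfit(L[:,0],L[:,1],1); print("jig yaw",np.arctan(k[0]),k, L[[0,-1]])
```

```text
jig col316 rows50-210
50 [60 60 59] [117 112 109] | 52 [61 60 60] [120 113 111] | 54 [62 61 61] [119 112 109] | 56 [123 128 121] [133 138 131] | 58 [166 173 164] [169 176 165] | 60 [169 176 167] [168 176 166] | 62 [169 176 166] [167 174 165] | 64 [167 175 166] [168 175 165] | 66 [167 173 164] [167 174 165] | 68 [168 175 165] [166 173 164] | 70 [166 173 163] [165 172 162] | 72 [166 174 166] [167 174 165] | 74 [142 147 140] [134 140 132] | 76 [80 81 78] [66 67 64] | 78 [93 96 95] [92 94 94] | 80 [125 129 131] [101 103 104] | 82 [137 140 142] [114 116 118] | 84 [178 184 188] [166 170 173] | 86 [221 225 228] [177 183 185] | 88 [220 225 227] [179 184 186] | 90 [220 224 227] [178 183 185] | 92 [220 225 227] [179 183 186] | 94 [221 225 227] [181 185 188] | 96 [221 226 228] [182 186 188] | 98 [221 225 228] [181 185 189] | 100 [221 225 228] [181 185 188] | 102 [220 224 227] [175 180 182] | 104 [220 224 227] [176 181 184] | 106 [221 225 227] [179 183 186] | 108 [222 226 228] [185 190 192] | 110 [195 200 204] [168 171 176] | 112 [182 182 191] [183 184 193] | 114 [185 185 194] [185 185 194] | 11
[... 1259 characters left out ...]
.2444)), (np.float64(0.6236), np.float64(0.2326)), (np.float64(0.6204), np.float64(0.2141)), (np.float64(0.5525), np.float64(0.2242))]
board [[286.4600830078125, 163.86839294433594], [291.529541015625, 85.29222106933594], [335.89324951171875, 88.15440368652344], [330.82379150390625, 166.73057556152344]] [(np.float64(0.5293), np.float64(0.2791)), (np.float64(0.5918), np.float64(0.2668)), (np.float64(0.586), np.float64(0.2317)), (np.float64(0.5228), np.float64(0.2413))]
148 300 329 0.0265
157 300 329 0.0268
166 300 329 0.027
175 300 328 0.0263
184 300 328 0.0266
jig yaw -0.06048514366633367 [-0.06055901 -0.16066266] [[ 0.53753953 -0.19309214  0.02      ]
 [ 0.50475758 -0.19125212  0.02      ]]
```

```bash
cat >> h.py <<'E'
DY=-0.151; DO=np.array([.5576,.2551])
def dk(x,y,z,o=DO,yaw=DY): return [o[0]+x*np.cos(yaw)-y*np.sin(yaw),o[1]+x*np.sin(yaw)+y*np.cos(yaw),z]
E
python3 - <<'E'
from h import *
c=load("wjig")
for n,v,z,x in [("tongue end",205.5,.02,-50),("shoulder",140.7,.02,10),("lip front top",131.8,.0425,20),("lip back",110,.0425,36),("rear",74.5,.05,61)]:
    p=ray(c,315,v,z); print(n,p.round(4),"->origin x",(p[0]-x*1e-3*np.cos(.06)).round(4))
a=cv2.imread("pics/wjig.png").astype(int)
m=a.sum(2)
for v,z in((62,.05),(66,.05),(70,.05)):
    w=np.nonzero(m[v,250:400]>420)[0]+250; print("rear mid",((ray(c,w[0]-.5,v,z)+ray(c,w[-1]+.5,v,z))/2).round(4), w[[0,-1]])
for u in (280,300,320,340,352):
    v=next(v for v in range(80,60,-1) if m[v,u]>420); print(u,ray(c,u,v+.5,.05).round(4))
print("tab top proj",proj(load("wdock"),dk(.045,0,.072)))
# press
arm.move_gripper(0.0)
arm.movep(dk(.076,0,.20),down(DY)); arm.line_to(dk(.076,0,.122),0.12)
f0=np.array(arm.read_ft_force()); ex=-np.array([np.cos(DY),np.sin(DY),0])
print("t",arm.read_time(),f0)
arm.line_to(dk(.030,0,.122),0.08); print((np.array(arm.read_ft_force())-f0).round(2))
x=.030
while x>-.002:
    x-=.002; arm.line_to(dk(x,0,.122),0.04); f=-(np.array(arm.read_ft_force())-f0)@ex; print(round(x,3),round(f,1),end=' ')
    if f>10: break
print(arm.read_time(), arm.read_tool_pos())
E
```

```text
tongue end [ 0.484  -0.1913  0.02  ] ->origin x 0.5339
shoulder [ 0.5439 -0.1938  0.02  ] ->origin x 0.5339
lip front top [ 0.5537 -0.1942  0.0425] ->origin x 0.5338
lip back [ 0.5705 -0.1949  0.0425] ->origin x 0.5346
rear [ 0.596  -0.1959  0.05  ] ->origin x 0.5351
rear mid [ 0.6045 -0.1963  0.05  ] [273 357]
rear mid [ 0.6018 -0.1965  0.05  ] [274 357]
rear mid [ 0.5991 -0.1968  0.05  ] [275 357]
280 [ 0.593  -0.1697  0.05  ]
300 [ 0.5972 -0.1849  0.05  ]
320 [ 0.5959 -0.1996  0.05  ]
340 [ 0.5953 -0.2144  0.05  ]
352 [ 0.5907 -0.2233  0.05  ]
tab top proj [313.01551998  63.87097125]
t 5.9083 [0.70495008 0.43616649 0.45757271]
[ 1.06 -0.59  0.04]
0.028 2.0 0.026 0.9 0.024 1.6 0.022 1.2 0.02 1.5 0.018 1.8 0.016 2.1 0.014 3.0 0.012 6.3 0.01 8.4 0.008 10.0 9.3833 [0.57018757 0.25312596 0.1224291 ]
```

Run:
```python
from h import *
arm.line_to(dk(.076,0,.122),0.10); arm.line_to(dk(.076,0,.18),0.2)
arm.movep(dk(-.10,0,.24),down(DY)); arm.move_gripper(1.0)
c,b=wsnap("wmod"); cv2.imwrite("pics/wmod_c.png",b[:330,130:510]); print(arm.read_time())
hsv=cv2.cvtColor(b,cv2.COLOR_BGR2HSV); gm=cv2.inRange(hsv,(60,90,40),(95,255,255))
n,l,s,ce=cv2.connectedComponentsWithStats(gm)
for k in range(1,n):
    if s[k,4]>500:
        r=cv2.boxPoints(cv2.minAreaRect(np.argwhere(l==k)[:,::-1].astype(np.float32))); print(s[k],[tuple(ray(c,*p,.032)[:2].round(4)) for p in r])
ym=cv2.inRange(hsv,(18,110,110),(35,255,255)); n,l,s,ce=cv2.connectedComponentsWithStats(ym)
for k in range(1,n):
    if s[k,4]>60: print("brass",s[k],ray(c,*ce[k],.032).round(4))
for x in(-.08,-.01): print("pred",dk(x,0,.032),proj(c,dk(x,0,.032)))
```

```text
12.2583
[ 292  104   46   65 2507] [(np.float64(0.5358), np.float64(0.2769)), (np.float64(0.5303), np.float64(0.2407)), (np.float64(0.4779), np.float64(0.2476)), (np.float64(0.4838), np.float64(0.286))]
brass [482  76  42  35 449] [0.5187 0.1078 0.032 ]
brass [293  92  44  12 492] [0.5383 0.258  0.032 ]
brass [357 225  17  33 230] [0.4042 0.231  0.032 ]
pred [np.float64(0.47851030836456176), np.float64(0.2671341462934144), 0.032] [314.51945773 170.67352782]
pred [np.float64(0.5477137885455702), np.float64(0.2566042682866768), 0.032] [314.51873078  84.56918029]
```

View pics/wmod_c.png

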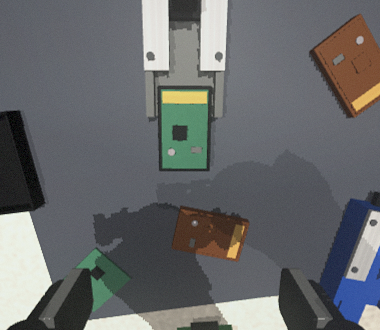

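The module is fully out: its outer end is at crop (185,170), as predicted, and it is centred and straight. The slide has sprung back, with the slot clear down to the tab at the top. Grasping now.

Run:
```python
from h import *
arm.movep(dk(-.062,0,.15),down(DY)); arm.line_to(dk(-.062,0,.079),0.10)
print(arm.read_tool_pos(),arm.read_ft_force())
arm.move_gripper(0.0,60); print(arm.read_opening(),arm.read_finger_force(),arm.read_tool_pos(),arm.read_ft_force(),arm.read_time())
arm.line_to(dk(-.062,0,.15),0.12); print(arm.read_opening(),arm.read_finger_force(),arm.read_time())
JO=np.array([.5340,-.1930]);JY=-.055
arm.movep(dk(-.062,0,.15,JO,JY),down(JY)); arm.line_to(dk(-.062,0,.100,JO,JY),0.15); 
print(arm.read_time(),arm.read_tool_pos(),arm.read_ft_force()); c,b=wsnap("wj2"); cv2.imwrite("pics/wj2_c.png",b[:330,130:510]); 
for x in(-.05,.01,.061): print(proj(c,dk(x,0,.05 if x>.05 else .02,JO,JY)))
```

```text
[0.49671252 0.26474376 0.07971978] [ 0.10190817 -0.1032488  -0.01837817]
0.5040758620267 61.46074891090393 [0.49669446 0.26466818 0.07974738] [-0.74383399 -0.34327617  5.819351  ] 14.0583
0.4980045406310551 60.84938049316406 14.8
16.95 [ 0.47250419 -0.18885656  0.09992987] [ 0.2930678  -0.12894418 -1.60046947]
[315.96217047 241.0775347 ]
[316.33433407 117.45015839]
[317.24194812 -48.48521052]
```

View pics/wj2_c.png

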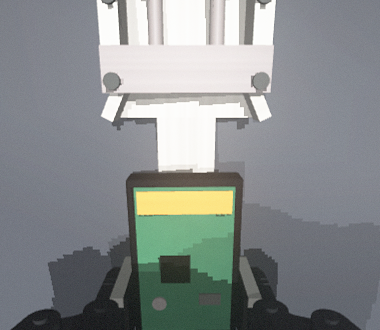

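The module is held straight, with its brass end at crop (185,190). It is in line with the tongue (186,140) and the lip (185,94). I'll lower it onto the bed and slide it in.

Run:
```python
from h import *
JO=np.array([.5340,-.1930]);JY=-.055
f0=np.array(arm.read_ft_force()); e=np.array([np.cos(JY),np.sin(JY),0])
X=lambda:(np.array(arm.read_tool_pos())[:2]-JO)@e[:2]
arm.line_to(dk(-.062,0,.083,JO,JY),0.08); z=.083
while z>.0765:
    z-=.0005; arm.line_to(dk(-.062,0,z,JO,JY),0.02); f=np.array(arm.read_ft_force())-f0; print(round(z,4),round(f[2],1),end=' ')
    if f[2]>1.5: break
print("\n",arm.read_time(),arm.read_tool_pos())
x=-.062
while x<-.004:
    x+=.004 if x<-.032 else .002; arm.line_to(dk(x,0,z,JO,JY),0.06 if x<-.032 else .03); f=np.array(arm.read_ft_force())-f0
    print(round(x,3),round(X(),4),(f@e).round(1),f[1:].round(1),round(arm.read_opening(),3),end=' | ')
    if f@e<-16 or abs(f[2])>12 or abs(f[1])>12: break
print(arm.read_time(),arm.read_tool_pos())
```

```text
0.0825 0.1 0.082 0.8 0.0815 0.6 0.081 -0.2 0.0805 0.4 0.08 -0.6 0.0795 3.0 
 19.1083 [ 0.47213514 -0.18958891  0.07972817]
-0.058 -0.0588 -3.6 [0.3 7.1] 0.503 | -0.054 -0.0548 -3.2 [0.5 6.4] 0.503 | -0.05 -0.0508 -4.1 [0.5 6.1] 0.504 | -0.046 -0.0467 -3.9 [0.7 6.2] 0.501 | -0.042 -0.0427 -3.6 [1.7 6.8] 0.501 | -0.038 -0.0386 -3.3 [0.4 6.8] 0.505 | -0.034 -0.0346 -3.8 [0.4 6.3] 0.501 | -0.03 -0.0307 -3.6 [0.7 5.8] 0.501 | -0.028 -0.0293 -4.2 [0.9 8.4] 0.502 | -0.026 -0.0272 -4.4 [0.6 7.4] 0.503 | -0.024 -0.026 -6.0 [0.6 8.6] 0.506 | -0.022 -0.0257 -9.3 [ 2.  12.1] 0.502 | 22.1417 [ 0.50828297 -0.19179262  0.07971   ]
```

Run:
```python
from h import *
JO=np.array([.5340,-.1930]);JY=-.055
e=np.array([np.cos(JY),np.sin(JY),0])
X=lambda:(np.array(arm.read_tool_pos())[:2]-JO)@e[:2]
def st(): 
    f=np.array(arm.read_ft_force()); print(round(X(),4),(f@e).round(1),f[1:].round(1),round(arm.read_opening(),3),end=' | '); return f
z=.0795
for z in(.0798,.0801): arm.line_to(dk(-.022,0,z,JO,JY),.02); st()
c,b=wsnap("wj3"); cv2.imwrite("pics/wj3_c.png",b[:330,130:510]); print(arm.read_time())
```

```text
-0.0255 -7.0 [1.3 8.6] 0.503 | -0.025 -5.4 [-0.   6.1] 0.5 | 22.6917
```

View pics/wj3_c.png

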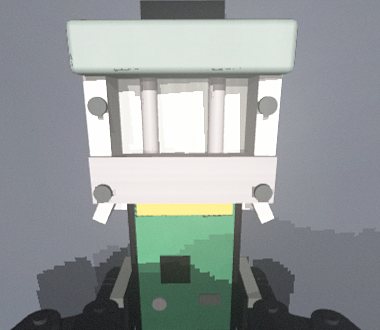

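The module's contact end is now under the lip (brass at crop (185,208)), centred between the guides. I'll push on against the bar.

Run:
```python
from h import *
JO=np.array([.5340,-.1930]);JY=-.055
e=np.array([np.cos(JY),np.sin(JY),0])
X=lambda:(np.array(arm.read_tool_pos())[:2]-JO)@e[:2]
arm.move_gripper(0.0,90)
x=-.022; z=.0801
while x<.006:
    x+=.001; arm.line_to(dk(x,0,z,JO,JY),.02); f=np.array(arm.read_ft_force())
    print(round(x,3),round(X(),4),(f@e).round(1),f[1:].round(1),round(arm.read_opening(),3),end=' | ')
    if f[2]>9: z+=.0003
    if f@e<-22 or abs(f[1])>12 or abs(f[2])>20: break
print(arm.read_time(),arm.read_tool_pos(),z)
```

```text
-0.021 -0.0248 -6.8 [0.8 9. ] 0.495 | -0.02 -0.0235 -5.8 [0.5 5.3] 0.497 | -0.019 -0.0234 -8.9 [0.2 7.1] 0.497 | -0.018 -0.023 -8.6 [1.  8.8] 0.497 | -0.017 -0.0224 -10.2 [0.9 9.2] 0.494 | -0.016 -0.0209 -8.8 [1.4 7. ] 0.496 | -0.015 -0.0207 -11.0 [1.4 7.7] 0.498 | -0.014 -0.0202 -11.1 [0.6 9.7] 0.498 | -0.013 -0.019 -10.0 [0.8 6.8] 0.496 | -0.012 -0.0186 -11.1 [1.6 7.6] 0.497 | -0.011 -0.0181 -13.0 [1.  7.8] 0.497 | -0.01 -0.0175 -13.5 [2. 9.] 0.499 | -0.009 -0.017 -13.6 [ 1.2 11. ] 0.494 | -0.008 -0.0159 -12.9 [1.2 8.7] 0.5 | -0.007 -0.0154 -14.2 [0.6 9.9] 0.498 | -0.006 -0.0149 -14.6 [-0.1  8.4] 0.494 | -0.005 -0.0148 -15.7 [ 1.7 10.9] 0.499 | -0.004 -0.0147 -17.3 [1.9 9.8] 0.494 | -0.003 -0.0146 -18.4 [ 2.  10.2] 0.496 | -0.002 -0.0144 -19.8 [ 1.3 11. ] 0.491 | -0.001 -0.0142 -21.4 [ 1.8 10.4] 0.496 | 0.0 -0.0141 -21.7 [0.7 9.9] 0.498 | 0.001 -0.014 -22.9 [ 2.6 10.9] 0.496 | 28.6583 [ 0.52005562 -0.19236697  0.08041119] 0.08369999999999994
```

Run:
```python
from h import *
arm.pause(0.5)
c,b=wsnap("wj4"); cv2.imwrite("pics/wj4_c.png",b[:330,130:510]); print(arm.read_time(),arm.read_tool_pos(),arm.read_ft_force(),arm.read_finger_force())
```

```text
29.2083 [ 0.52002215 -0.19238118  0.08038772] [-22.45679187   1.22087185  10.98631521] 91.08028650283813
```

View pics/wj4_c.png

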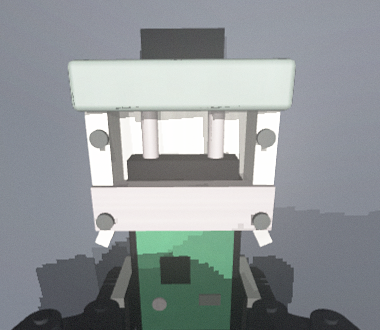

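The brass is now hidden under the lip, and the dark contact bar shows behind it at crop (185,170), pushed in. The chip is still at (175,268), so the module has not slipped in the grip. The push stalled at 22 N, so the bar is at its end stop.

```bash
python3 -c "
from station import ticket
print(ticket.finish_job())"
```

```text
the job is handed in; nothing more can be done
None
```

The job is handed in at about 29 s: the module was ejected, the slide sprang back, and the module is held gripped and pressed home in the jig with the contact bar pushed in; I saw no sign of bystanders being disturbed, but took no final overall picture to confirm it.

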